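# Load the two-vial carrier and hold it in the reading chamber

## Robot

A 7-joint arm with a two-finger parallel gripper is mounted at the origin on a cart in front of the work surface, level with it; the furniture and walls round the work are solid. World frame = base frame: x ahead of the robot, y to its left, z up, the work surface at z = 0. Lengths are in m, angles in degrees, forces in N, time in s.
With the tool pointing down it reaches from about 0.35 to 0.9 m from the base axis. Payload 19.9 kg.
Tool frame: the origin (TCP) lies at the very end of the fingers, on their centre line; the grasp point (between the pads) lies arm.grip_point_offset behind it (arm.grip_point_offset is the distance from the TCP to the grasp point, in m); z points along the fingers, y is the line along which they close (so a half turn about z gives the same grasp; the last joint's range is limited). The gripper opens to 94 mm and grips with 3 to 60 N. Pads are 16 mm wide; open, the fingers measure 119 mm over their backs; the gripper's body (75 mm by 177 mm) begins 78 mm behind the grasp point.
Start: joints at [-68.383, 23.915, -0.59, 92.452, 0.269, 63.638, -3.037], TCP at [0.254, 0.571, 0.205] pointing down, gripper open.
Joint ranges: [-161.28, 161.28], [-22.2, 115.67], [-73.04, 71.86], [3.21, 147.25], [-68.34, 248.33], [10.77, 114.83], [-161.83, 161.83]. Speed limits (degrees/s): [108.29, 108.29, 136.94, 136.94, 172.46, 172.46, 172.46].

## Interface

Orientations are given as [roll, pitch, yaw] about the fixed x, y, z axes, in that order (R = Rz(yaw) Ry(pitch) Rx(roll)).
In Python, from plant import get_obs, grab_frame, get_calibration, close_job, arm gives the robot as it stands.
- The arm moves only by the tool apply_moves, never from a script. Its argument "increments" is a list of rows, each a list of 7 numbers: the shift along the tool's x, y, z in cm, then the turn, a rotation vector about the tool's x, y, z in degrees, then the closure, from 0 (fully open) to 1 (shut). A call has 1 to 8 rows; each row is the pose to reach, as a shift and turn from the pose commanded when the call began, along the tool's axes at that moment; what a row does not reach only later rows make up. A row lasts 1/10 s, in which the tool goes at most 50 mm and 8.59 degrees, less where a joint would pass 70% of its speed; a pose out of reach is approached as far as the arm can. A call with a gripper value outside its range is refused whole. The fingers move at their own pace and stop on an object; "newtons" is the grip in N (left out, the last holds). Time passes only in rows, so rows that repeat a pose let the fingers close. It gives the time, the measured TCP pose, the force, the opening and the grip force at its end, in the units of the state.
- get_obs(): the state, without advancing time (a new reading comes with each control period).
- grab_frame(name): name is "scene" or "top"; returns the picture (480x640x3 uint8, blue, green, red); there is no depth.
- get_calibration(name): a dict with "vertical_fov" (degrees; the focal length in pixels is half the picture's height over the tangent of half this angle, whatever the lens; pixels are square), "cx", "cy" (the principal point, pixels), "cam_to_world" (4x4, takes a point from camera to world coordinates). Camera axes: x right, y down, z forward; pixel columns grow to the right and rows downward; lengths in m; the calibration is good to about 2 mm. A picture is of the moment at which its call begins. get_calibration takes no time and is no camera call.
- close_job(): hands the job in; it is judged then, once.
The state is a dict: "clock": time; "joint_pos": joint angles; "dq": joint speeds; "joint_efforts": joint torques, N m; "tcp_pos": TCP position; "orientation": TCP orientation; "force": force on the tool from outside, world axes, zero at the start; "torque": the same for the moment, N m; "opening": finger opening in m; "grip_force": force on a finger pad.
Only numpy, scipy, OpenCV 4.12 (cv2) and the standard library are available. Lean on these libraries where they do the work, as an engineer would, in place of code of your own. Each camera call takes 0.05 s, during which the arm holds its last target. There are 200 camera calls.

## Task

Stand the blue-capped vial in the pocket of the carrier's blue half and the white-capped vial in the pocket of its white half while the carrier stands on the bench. Then lift the loaded carrier upright by its handle, lower it through the slot in the chamber's lid until both vials are wholly below the lid, and finish holding it there by the handle, still and hanging free: not resting on the chamber's floor or leaning on the slot. Leave the brown bottle, red-capped jar, tin and marker where they are.

Things in the scene. Friction and masses are not known exactly. Their poses are not given: they have to be found in the camera images.
- carrier: Loose vial carrier, 0.25 kg: block 40 (own x) x 152 (own y) x 24 mm high, +y half blue, -y half white, each with a round pocket in its top (28 mm bore, 19 mm deep, floor 5 mm up). From its middle rises an aluminium handle bar, 14 mm thick (own x), 18 mm wide (own y), to 130 mm; black grip pads on its x faces at 88 to 126 mm height. Origin: centre of the block's underside, z up.
- pocket_blue (a point): Centre of the floor of the pocket in the blue half: carrier frame (0, +56, 5) mm. Same axes as the carrier. The pocket's mouth is 19 mm above it.
- pocket_white (a point): Centre of the floor of the pocket in the white half: carrier frame (0, -56, 5) mm. Same axes as the carrier. The pocket's mouth is 19 mm above it.
- handle_top (a point): Centre of the top end of the carrier's handle, 130 mm above the carrier's origin. Same axes as the carrier.
- blue_vial: Loose clear glass vial with cream label and blue cap, 25 mm in diameter, 55 mm high, 50 g. Origin: centre of its underside; z up to the cap. The cap is narrower, about 16 mm. It stands about 2 degrees off plumb.
- white_vial: Loose clear glass vial with cream label and white cap, 25 mm in diameter, 55 mm high, 50 g. Origin: centre of its underside; z up to the cap. The cap is narrower, about 16 mm. It stands about 2 degrees off plumb.
- chamber: Fixed reading chamber, a white box 84 (own x) x 184 (own y) mm on a black base 98 x 198 x 10 mm, with a clear front window and a dark steel lid, whose top is 110 mm above the bench. Lid 6 mm thick. Inside it is hollow, its floor 10 mm above the bench. Origin: centre of its underside; z up.
- slot (a point): Centre of the slot at the lid's top face, 110 mm above the bench. Rectangular, 44 (own x) x 156 mm (own y): the upright carrier block passes with 2 mm on every side, its y along the slot's y, either way round. Lid underside 6 mm, inner floor 100 mm below this point. Seated vials reach 60 mm above the carrier's underside: they are below the lid once that is 66 mm or more below this point.
- brown_bottle: Bystander: small brown bottle with black cap, 33 mm in diameter, 65 mm high. Origin: centre of its underside.
- red_jar: Bystander: white jar with red cap, 52 mm in diameter, 60 mm high. Origin: centre of its underside.
- tin: Bystander: flat tin with dark blue lid, 70 x 112 x 28 mm. Origin: centre of its underside.
- marker: Bystander: blue and white marker pen lying on the bench, 12 mm thick, 133 mm long (own y). Origin: centre of its underside.
There are look-alikes about, which are no part of the job. Leave any green look-alike of the carrier alone.

How it is judged (in metres and radians):
On the way, in this order (a step that is already met when the one before it is completed fails the run):
1. both vials stand in the pockets of their own colour, let go, with the carrier upright on the bench outside the chamber (x of blue_vial in the frame of pocket_blue between -0.005 and 0.005 m and y of blue_vial in the frame of pocket_blue between -0.005 and 0.005 m and z of blue_vial in the frame of pocket_blue below 0.004 m and angle between the z axis of each of blue_vial, white_vial and the z axis of carrier, either way round below 0.2 rad and x of white_vial in the frame of pocket_white between -0.005 and 0.005 m and y of white_vial in the frame of pocket_white between -0.005 and 0.005 m and z of white_vial in the frame of pocket_white below 0.004 m and height (world z) of carrier below 0.006 m and angle between carrier's own z axis and vertical below 0.05 rad and horizontal distance between carrier and slot above 0.1 m and contact force between the fingers and blue_vial below 0.1 N and contact force between the fingers and white_vial below 0.1 N), for 0.2 s.
2. the loaded carrier is lifted above the chamber's lid (x of blue_vial in the frame of pocket_blue between -0.005 and 0.005 m and y of blue_vial in the frame of pocket_blue between -0.005 and 0.005 m and z of blue_vial in the frame of pocket_blue below 0.004 m and angle between the z axis of each of blue_vial, white_vial and the z axis of carrier, either way round below 0.2 rad and x of white_vial in the frame of pocket_white between -0.005 and 0.005 m and y of white_vial in the frame of pocket_white between -0.005 and 0.005 m and z of white_vial in the frame of pocket_white below 0.004 m and z of carrier in the frame of slot above 0.001 m), for 0.05 s.
At the end, for the whole second after the job is handed in: Carrier gripped (over 2 N), underside 66 to 97 mm below the lid top, within 8 mm of the slot centre, 0.1 rad of slot direction and upright, under 0.02 m/s, under 1.5 N on the chamber; each vial in its own colour's pocket: 5 mm of centre, under 4 mm above its floor, 0.2 rad of upright (x of blue_vial in the frame of pocket_blue between -0.005 and 0.005 m and y of blue_vial in the frame of pocket_blue between -0.005 and 0.005 m and z of blue_vial in the frame of pocket_blue below 0.004 m and angle between the z axis of each of blue_vial, white_vial and the z axis of carrier, either way round below 0.2 rad and x of white_vial in the frame of pocket_white between -0.005 and 0.005 m and y of white_vial in the frame of pocket_white between -0.005 and 0.005 m and z of white_vial in the frame of pocket_white below 0.004 m and z of carrier in the frame of slot between -0.097 and -0.066 m and horizontal distance between carrier and slot below 0.008 m and angle between the y axis of carrier and the y axis of slot, either way round below 0.1 rad and angle between carrier's own z axis and vertical below 0.1 rad and contact force between the fingers and carrier above 2 N and contact force between carrier and chamber below 1.5 N and linear speed of carrier below 0.02 m/s); the arm keeps its last pose, push and grip.
It fails at once if the brown bottle is moved more than 20 mm (distance of brown_bottle from where it was at the start of the episode above 0.02 m).
It fails at once if the red-capped jar is moved more than 20 mm (distance of red_jar from where it was at the start of the episode above 0.02 m).
It fails at once if the tin is moved more than 20 mm (distance of tin from where it was at the start of the episode above 0.02 m).
It fails at once if the marker is moved more than 20 mm (distance of marker from where it was at the start of the episode above 0.02 m).
It also fails if it takes over 72 s, if anything falls off the work surface, if the arm or the gripper's body presses on something with over 40 N, if the wrist force passes 120 N, or if a joint passes its speed limit or range.

## Working session

There is one attempt and no reset: what is moved stays moved. The work goes in short steps, Python scripts to look and compute and a tool call to move; the robot and the scene stay as the last step left them, time stands still between calls to the robot, and variables do not carry over. Pictures are saved under pics/ and viewed, at most 10 in all, crops included, and the job is handed in when it is done.

Besides the shell and the picture viewer there is one more tool, called after "Call:" in YAML: its name, and indented under it one key for each argument. apply_moves: Moves the arm, as the interface text tells. Its arguments: {"type":"object","properties":{"increments":{"type":"array"},"newtons":{"type":"number"}},"required":["increments"]}

```bash
ls; mkdir -p pics; python3 - <<'E'
from plant import *
import cv2
print(get_obs(), arm.grip_point_offset)
for n in("scene","top"):
    cv2.imwrite(f"pics/{n}0.png",grab_frame(n)); print(n,get_calibration(n))
E
```

```text
pics
{'clock': 0.0, 'joint_pos': array([-68.3816889 ,  23.94634644,  -0.59173203,  92.48429483,
         0.26753248,  63.63913375,  -3.03847369]), 'dq': array([ 0.02615804, -0.00487638,  0.00959211,  0.10936899, -0.04016266,
       -0.0106493 , -0.11256422]), 'joint_efforts': array([-1.50826541e-03, -8.51243377e+01,  6.38397094e-01, -4.25994515e+01,
       -4.87525121e-02,  1.89461588e-02,  1.33243598e-04]), 'tcp_pos': array([0.25400951, 0.57064745, 0.20485263]), 'orientation': array([-1.79931673e+02,  3.02785334e-03,  1.56003097e+02]), 'force': array([-0.28357295, -0.21724585,  0.37215908]), 'torque': array([0.02154995, 0.04172774, 0.0409216 ]), 'grip_force': 0.0, 'opening': 0.09385453051839104} 0.0188
scene {'vertical_fov': 48.47300414247335, 'cx': 315.98475433591085, 'cy': 245.4711164574464, 'cam_to_world': array([[ 0.44248223, -0.51749099,  0.73240191, -0.23430357],
       [-0.89676422, -0.25974001,  0.35825838, -0.41598889],
       [ 0.00483859, -0.81531479, -0.57899774,  0.73366499],
       [ 0.        ,  0.        ,  0.        ,  1.        ]])}
top {'vertical_fov': 42.6065413886718, 'cx': 311.7466216249779, 'cy': 228.1101252681054, 'cam_to_world': array([[-0.0270144 , -0.99275623,  0.1170696 ,  0.41596418],
       [-0.99955571,  0.02535092, -0.01567545, -0.01746936],
       [ 0.01259408, -0.11744105, -0.99299999,  1.38744694],
       [ 0.        ,  0.        ,  0.        ,  1.        ]])}
```

View pics/scene0.png

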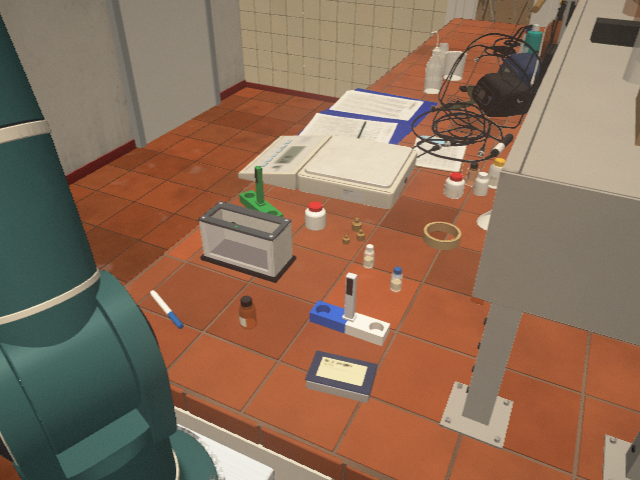

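View pics/top0.png

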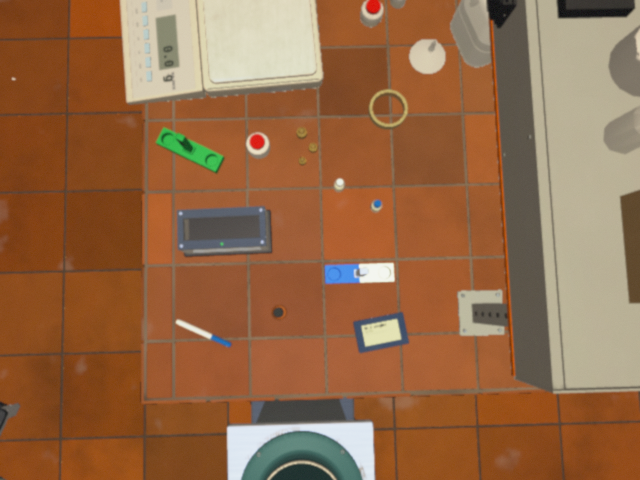

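The scene picture shows the carrier at about (350,320), the chamber at (248,240), the white vial at (369,256) and the blue vial at (397,278). In the top view they are at (360,273), (224,230), (339,184) and (377,205). Next I'll look at enlarged crops.

```bash
python3 - <<'E'
import cv2,numpy as np
t=cv2.imread("pics/top0.png");s=cv2.imread("pics/scene0.png")
def crop(im,x,y,w,h,k):
    c=cv2.resize(im[y:y+h,x:x+w],None,fx=k,fy=k,interpolation=cv2.INTER_CUBIC)
    for i in range(0,w,10): cv2.line(c,(i*k,0),(i*k,10 if i%50 else 25),(0,255,255),1)
    for i in range(0,h,10): cv2.line(c,(0,i*k),(10 if i%50 else 25,i*k),(0,255,255),1)
    return c
cv2.imwrite("pics/c1.png",crop(t,310,170,100,120,5))
cv2.imwrite("pics/c2.png",crop(t,170,195,110,70,7))
cv2.imwrite("pics/c3.png",crop(s,300,230,120,120,5))
cv2.imwrite("pics/c4.png",crop(s,190,190,120,100,6))
E
```

```text
(no output)
```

View pics/c1.png

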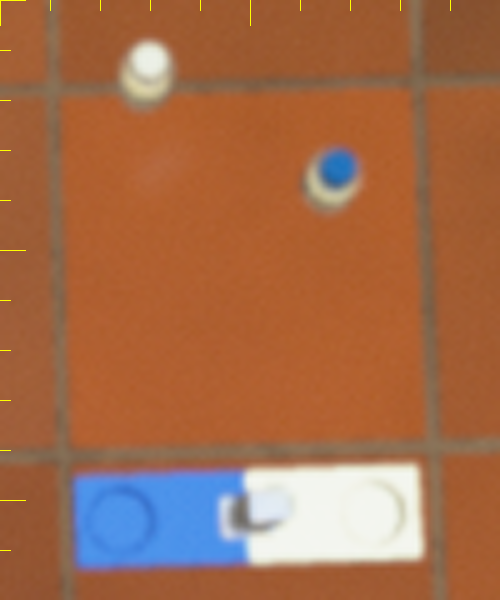

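View pics/c2.png

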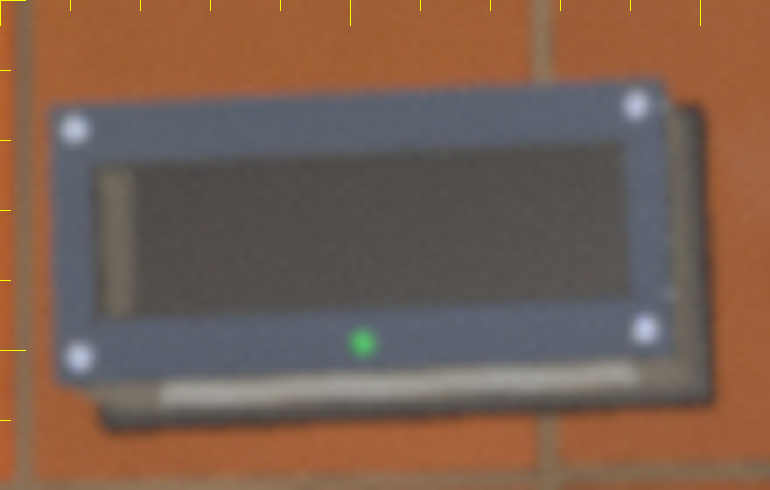

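View pics/c3.png

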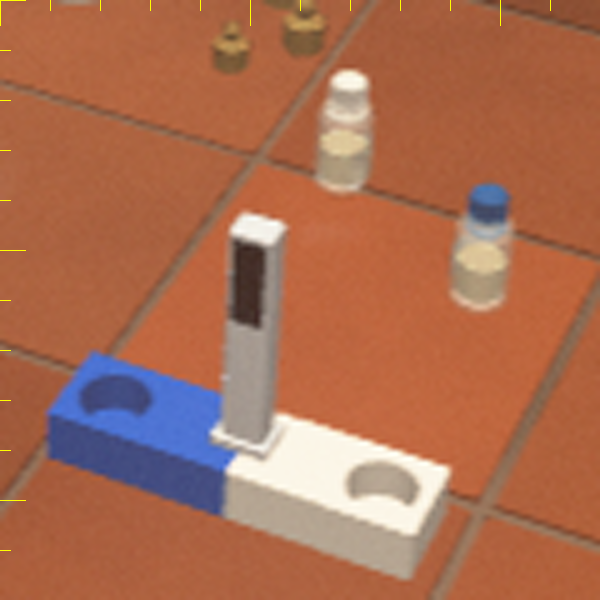

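The crops give the block corners, pockets, cap tops, screws and slot edges. I'll view the scene crop of the chamber too, then triangulate.

View pics/c4.png

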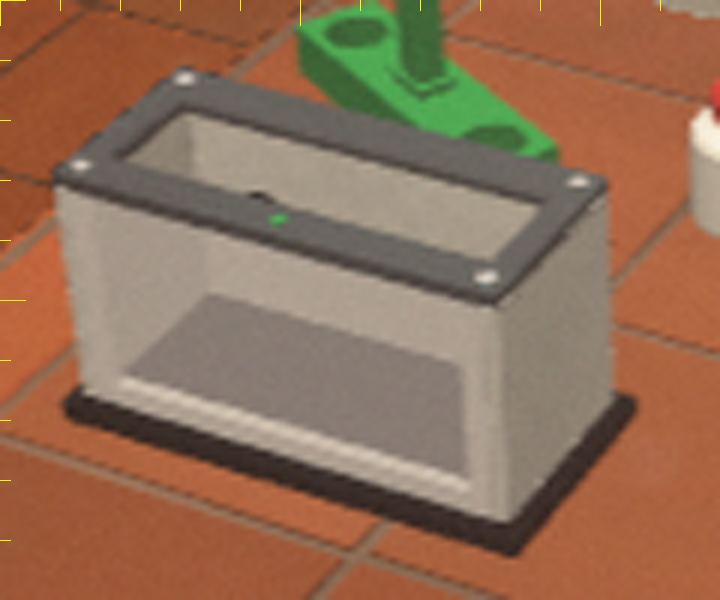

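```bash
cat > h.py <<'E'
import numpy as np
from plant import *
def ray(n,uv):
    c=get_calibration(n);f=240/np.tan(np.radians(c["vertical_fov"]/2));T=c["cam_to_world"]
    uv=np.atleast_2d(uv)
    d=np.c_[(uv[:,0]-c["cx"])/f,(uv[:,1]-c["cy"])/f,np.ones(len(uv))]@T[:3,:3].T
    return T[:3,3],d
def at(n,uv,z):
    o,d=ray(n,uv); return o+d*((z-o[2])/d[:,2])[:,None]
def tri(a,b):
    A=np.zeros((3,3));v=np.zeros(3)
    for n,uv in(("top",a),("scene",b)):
        o,d=ray(n,uv);d=d[0]/np.linalg.norm(d[0]);P=np.eye(3)-np.outer(d,d);A+=P;v+=P@o
    return np.linalg.solve(A,v)
def pc(x,y,k,X): return (np.atleast_2d(X)+.5)/k-.5+np.array([x,y])
E
python3 - <<'E'
from h import *
np.set_printoptions(precision=4,suppress=True)
T=lambda X:pc(310,170,5,X); S=lambda X:pc(300,230,5,X); C=lambda X:pc(170,195,7,X)
for nm,a,b,z in [("pb",(122,521),(115,396),.024),("pw",(374,514),(382,483),.024),("handle",(268,507),(258,225),.13),("wcap",(149,60),(350,80),.055),("bcap",(338,166),(488,192),.055)]:
    print(nm,at("top",T(a),z)[0],at("scene",S(b),z)[0],tri(T(a),S(b)))
print("bases",at("scene",S([(342,180),(479,296)]),.0))
print("corners",at("top",T([(75,477),(418,464),(424,558),(79,568)]),.024))
print("corners S",at("scene",S([(95,352),(450,467),(410,535),(48,412)]),.024))
c=at("top",C([(75,129),(636,104),(646,329),(80,357)]),.11);print("screws",c,c.mean(0))
c=at("top",C([(96,165),(624,143),(628,297),(100,319)]),.11);print("slot",c,c.mean(0))
E
```

```text
pb [ 0.4737 -0.0855  0.024 ] [ 0.476  -0.0839  0.024 ] [ 0.4735 -0.0852  0.0266]
pw [ 0.4738 -0.1972  0.024 ] [ 0.4773 -0.1956  0.024 ] [ 0.4737 -0.1967  0.0276]
handle [ 0.4733 -0.14    0.13  ] [ 0.476  -0.1401  0.13  ] [ 0.4735 -0.1404  0.1318]
wcap [ 0.6745 -0.1021  0.055 ] [ 0.6766 -0.1017  0.055 ] [ 0.6743 -0.1022  0.0566]
bcap [ 0.6253 -0.1836  0.055 ] [ 0.6274 -0.1826  0.055 ] [ 0.625  -0.1833  0.0569]
bases [[ 0.676  -0.1018  0.    ]
 [ 0.6265 -0.1843  0.    ]]
corners [[ 0.4937 -0.0652  0.024 ]
 [ 0.4955 -0.2177  0.024 ]
 [ 0.4538 -0.2186  0.024 ]
 [ 0.4535 -0.0658  0.024 ]]
corners S [[ 0.496  -0.0653  0.024 ]
 [ 0.4971 -0.2157  0.024 ]
 [ 0.4562 -0.2148  0.024 ]
 [ 0.456  -0.0644  0.024 ]]
screws [[0.6054 0.2363 0.11  ]
 [0.6087 0.0688 0.11  ]
 [0.541  0.067  0.11  ]
 [0.537  0.2349 0.11  ]] [0.573  0.1518 0.11  ]
slot [[0.5944 0.23   0.11  ]
 [0.597  0.0726 0.11  ]
 [0.5507 0.0722 0.11  ]
 [0.5482 0.229  0.11  ]] [0.5726 0.151  0.11  ]
```

The scene chamber crop shows screws at (185,78), (578,181), (486,277) and (80,165). The cameras agree to about 2 mm. The carrier is near (0.475,-0.141) with yaw about 0.4°, and the slot near (0.573,0.151) with yaw about 1°. I'll move over the blue vial first.

```bash
cat >> h.py <<'E'
from scipy.spatial.transform import Rotation as Ro
def go(p,yaw):
    "increment (cm, deg) in tool axes from measured pose to TCP p, tool down, yaw"
    o=get_obs();R=Ro.from_euler("xyz",o["orientation"],degrees=True)
    G=Ro.from_euler("xyz",[180,0,yaw],degrees=True)
    print(np.round(R.inv().apply(np.array(p)-o["tcp_pos"])*100,2),np.round((R.inv()*G).as_rotvec(degrees=True),2))
E
python3 - <<'E'
from h import *
go([.626,-.183,.17],90)
C=lambda X:pc(190,190,6,X)
np.set_printoptions(precision=4,suppress=True)
c=at("scene",C([(185,78),(578,181),(486,277),(80,165)]),.11);print(c,c.mean(0))
E
```

```text
[-64.63 -53.72   3.55] [-6.0e-02  4.0e-02  6.6e+01]
[[0.6082 0.2388 0.11  ]
 [0.6117 0.0707 0.11  ]
 [0.5436 0.0694 0.11  ]
 [0.5399 0.2375 0.11  ]] [0.5758 0.1541 0.11  ]
```

Call:
apply_moves:
  increments:
    - [-64.6,-53.7,3.5,0,0,66,0]
    - [-64.6,-53.7,3.5,0,0,66,0]
    - [-64.6,-53.7,3.5,0,0,66,0]
    - [-64.6,-53.7,3.5,0,0,66,0]
    - [-64.6,-53.7,3.5,0,0,66,0]
    - [-64.6,-53.7,3.5,0,0,66,0]
    - [-64.6,-53.7,3.5,0,0,66,0]
    - [-64.6,-53.7,3.5,0,0,66,0]

```text
clock: 0.9
tcp_pos: [0.4314, 0.2107, 0.1888]
orientation: [180.0, -0.0, 89.7]
force: [0.9, 0.6, -0.3]
opening: 0.0939
grip_force: 0.0
```

```bash
python3 -c "
from h import *
go([.626,-.183,.13],90)"
```

```text
[-39.26  19.69   5.87] [ 0.   -0.01 -0.33]
```

Call:
apply_moves:
  increments:
    - [-39.3,19.7,2,0,0,-0.3,0]
    - [-39.3,19.7,2,0,0,-0.3,0]
    - [-39.3,19.7,2,0,0,-0.3,0]
    - [-39.3,19.7,2,0,0,-0.3,0]
    - [-39.3,19.7,3,0,0,-0.3,0]
    - [-39.3,19.7,4,0,0,-0.3,0]
    - [-39.3,19.7,5,0,0,-0.3,0]
    - [-39.3,19.7,5.9,0,0,-0.3,0]

```text
clock: 1.7
tcp_pos: [0.6093, -0.1432, 0.1432]
orientation: [180.0, 0.0, 90.3]
force: [0.8, 0.4, 0.2]
opening: 0.0941
grip_force: 0.0
```

```bash
python3 -c "
from h import *
go([.626,-.183,.022],90)"
```

```text
[-3.99  1.64 12.12] [0.04 0.   0.32]
```

Call:
apply_moves:
  increments:
    - [-4,1.7,3,0,0,0.3,0]
    - [-4,1.7,5,0,0,0.3,0]
    - [-4,1.7,9,0,0,0.3,0]
    - [-4,1.7,12.1,0,0,0.3,0]
    - [-4,1.7,12.1,0,0,0.3,0]
    - [-4,1.7,12.1,0,0,0.3,0]

```text
clock: 2.3
tcp_pos: [0.6257, -0.1813, 0.0229]
orientation: [-180.0, 0.0, 90.0]
force: [1.8, 0.2, 0.5]
opening: 0.094
grip_force: 0.0
```

```bash
python3 - <<'E'
from h import *
import cv2
go([.6263,-.183,.022],90)
a=grab_frame("scene")[210:330,330:450];b=grab_frame("top")[140:260,320:440]
cv2.imwrite("pics/g1.png",np.hstack([cv2.resize(i,None,fx=3.3,fy=3.3,interpolation=2) for i in(a,b)]))
E
```

```text
[-0.17  0.06  0.09] [-0.03  0.01  0.  ]
```

View pics/g1.png

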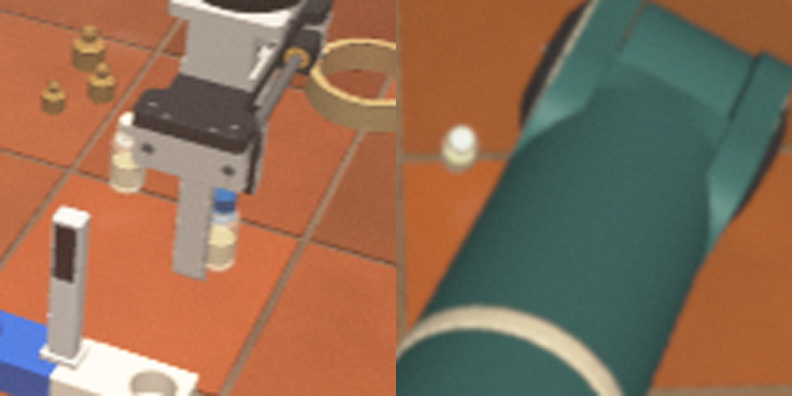

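The near finger is in front of the vial in scene view, so the vial lies between the fingers. The arm hides the top view. Now I'll close.

Call:
apply_moves:
  increments:
    - [-0.2,0.1,0.1,0,0,0,0]
    - [-0.2,0.1,0.1,0,0,0,0.5]
    - [-0.2,0.1,0.1,0,0,0,0.8]
    - [-0.2,0.1,0.1,0,0,0,1]
    - [-0.2,0.1,0.1,0,0,0,1]
    - [-0.2,0.1,0.1,0,0,0,1]
    - [-0.2,0.1,0.1,0,0,0,1]
    - [-0.2,0.1,0.1,0,0,0,1]
  newtons: 10

```text
clock: 3.2
tcp_pos: [0.6266, -0.1832, 0.0213]
orientation: [-180.0, 0.0, 90.0]
force: [-0.1, 0.1, 0.5]
opening: 0.0412
grip_force: 0.0
```

Call:
apply_moves:
  increments:
    - [0,0,0,0,0,0,1]
    - [0,0,0,0,0,0,1]
    - [0,0,-3,0,0,0,1]
    - [0,0,-8,0,0,0,1]
    - [0,0,-8,0,0,0,1]

```text
clock: 3.7
tcp_pos: [0.6294, -0.1844, 0.1073]
orientation: [179.6, 0.1, 90.0]
force: [-0.0, -0.7, 0.3]
opening: 0.024
grip_force: 10.0
```

```bash
python3 - <<'E'
from h import *
import cv2
go([.4747,-.085,.11],90)
cv2.imwrite("pics/s2.png",grab_frame("scene"))
E
```

```text
[  9.93 -15.47  -0.41] [ 0.44  0.11 -0.01]
```

```bash
python3 - <<'E'
from h import *
import cv2
a=cv2.imread("pics/s2.png")[150:270,350:450]
k=6
c=cv2.resize(a,None,fx=k,fy=k,interpolation=2)[:600]
cv2.imwrite("pics/s2c.png",c)
print(get_obs()["tcp_pos"],get_obs()["clock"])
E
```

```text
[ 0.62828885 -0.18372668  0.10443256] 3.75
```

View pics/s2c.png

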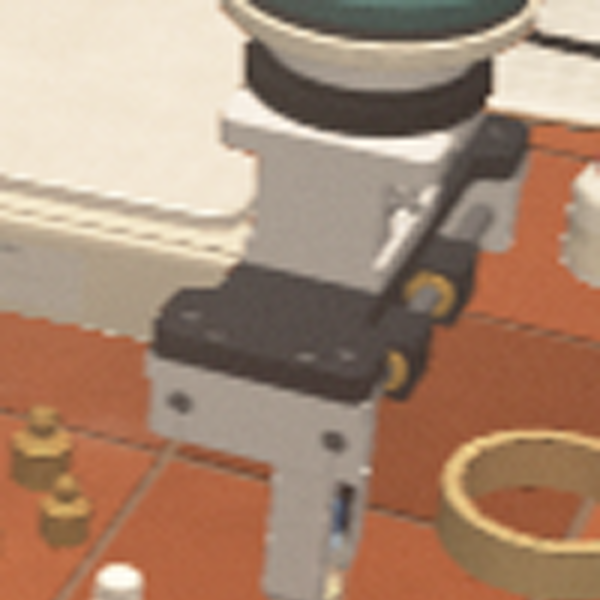

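The near finger and the blue cap between the fingers confirm the vial is held. To resolve the camera disagreement, I'll check the fingertip against its predicted pixels using the mask.

```bash
cat >> h.py <<'E'
def proj(n,P):
    c=get_calibration(n);f=240/np.tan(np.radians(c["vertical_fov"]/2));T=c["cam_to_world"]
    q=(np.atleast_2d(P)-T[:3,3])@T[:3,:3]
    return np.c_[c["cx"]+f*q[:,0]/q[:,2],c["cy"]+f*q[:,1]/q[:,2]]
E
python3 - <<'E'
from h import *
import cv2
im=grab_frame("scene"); o=get_obs();t=o["tcp_pos"];print(t,o["opening"])
h=o["opening"]/2+.0125
P=proj("scene",[t+[-h,-.008,0],t+[-h,.008,0],t+[-h,-.008,.03],t+[-h,.008,.03],t+[-.012,-.008,0]]);print(P.round(1))
s=cv2.cvtColor(im,cv2.COLOR_BGR2HSV)[...,1]
u,v=P[:2].mean(0).round().astype(int)
print(u-10,v-14);print(s[v-14:v+9,u-10:u+14])
E
```

```text
[ 0.62723373 -0.18319208  0.10244152] 0.024346445588055227
[[399.4 257.1]
 [391.7 255. ]
 [400.8 244.8]
 [393.1 242.7]
 [401.5 253.8]]
386 242
[[160 163 162 162 160 160 164 111  59  44  41  41  40  38  39  39  41  39
    3   2  34  41  84 149]
 [165 165 164 163 162 161 160 108  58  43  40  40  40  40  39  38  39  41
   25  25  43  45  84 152]
 [164 158 164 163 165 160 163  82  39  40  42  41  40  40  40  41  40  42
   44  42  48  63 119 162]
 [161 162 162 158 158 161 162  88  45  44  44  41  41  40  39  39  43  46
   49  53  46  88 138 162]
 [161 168 163 165 162 164 161  83  41  39  40  41  41  40  40  40  37  46
   68  77  90 128 162 165]
 [162 164 163 164 164 164 151  80  41  43  39  39  41  38  40  38  42  56
   70  81 101 140 161 164]
 [162 162 161 162 165 161 152  82  42  41  39  41  42  38  41  38  40  62
   75  82 100 146 167 160]
 [164 164 167 164 165 163 138  75  41  42  44  39  41  40  41  40  39  64
   75  78 100 145 167 161]
 [164 160 167 168 165 164 160 112  56  44  44  42  40  39  40  41  39  64
   74  80 110 147 163 165]
 [159 162 162 162 164 160 164 151  87  56  52  4
[... 666 characters left out ...]
62 163 163 163 162 164 166 159 130 104  83  68  64  69  67  64  76
  101 133 162 163 166 166]
 [162 166 165 165 160 165 164 166 163 158 144 123 113 107 100 103 107 119
  138 160 166 164 163 163]
 [165 165 162 161 164 163 166 164 162 162 164 166 160 150 148 146 155 163
  164 163 165 162 164 166]
 [166 162 164 165 161 162 163 163 167 162 162 164 163 163 165 165 166 166
  166 164 163 163 167 167]
 [165 164 170 163 163 163 164 162 162 161 161 166 163 163 161 166 163 164
  164 162 167 164 165 163]
 [166 161 164 162 164 165 163 164 162 164 163 164 163 163 164 168 162 166
  165 163 164 168 164 164]
 [165 163 164 161 165 164 160 165 159 162 164 166 165 162 164 165 168 166
  164 169 164 166 163 163]]
```

```bash
python3 - <<'E'
from h import *
t=np.array([.62723,-.18319,.10244])
a=np.linspace(0,2*np.pi,60);ring=np.c_[np.cos(a),np.sin(a),0*a]*.0125
for dz in(.017,.019,.021):
    p=proj("scene",t+[0,0,-dz]+ring); print(dz,p.min(0),p.max(0))
p0=proj("scene",np.array([.6266,-.1832,0])+ring);print("rest pred",p0.min(0),p0.max(0))
print(at("scene",pc(300,230,5,[(479,307)]),0), "seen rest bottom px",pc(300,230,5,[(479,307),(450,280),(511,280)]))
E
```

```text
0.017 [392.66152708 252.72807223] [404.98217843 260.01055551]
0.019 [392.57549006 253.50996675] [404.88282554 260.79938895]
0.021 [392.48963533 254.29021835] [404.78368367 261.58653366]
rest pred [389.04540521 284.89496581] [400.82632105 292.44200265]
[[ 0.61963583 -0.1866964   0.        ]] seen rest bottom px [[395.4 291. ]
 [389.6 285.6]
 [401.8 285.6]]
```

```bash
python3 -c "
from h import *
go([.475,-.0842,.06],90)"
```

```text
[  9.9  -15.23   4.21] [0.12 0.01 0.01]
```

Call:
apply_moves:
  increments:
    - [9.9,-15.2,0,0,0,0,1]
    - [9.9,-15.2,0,0,0,0,1]
    - [9.9,-15.2,0,0,0,0,1]
    - [9.9,-15.2,0,0,0,0,1]
    - [9.9,-15.2,2,0,0,0,1]
    - [9.9,-15.2,4.2,0,0,0,1]
    - [9.9,-15.2,4.2,0,0,0,1]
    - [9.9,-15.2,4.2,0,0,0,1]

```text
clock: 4.6
tcp_pos: [0.4742, -0.0844, 0.0591]
orientation: [-179.9, 0.0, 90.0]
force: [0.1, -0.1, 0.3]
opening: 0.0241
grip_force: 10.0
```

Call:
apply_moves:
  increments:
    - [0,0,0,0,0,0,1]
    - [0,0,0,0,0,0,1]

```text
clock: 4.8
tcp_pos: [0.4751, -0.0843, 0.06]
orientation: [179.9, 0.0, 90.0]
force: [-0.4, 1.1, -0.5]
opening: 0.0242
grip_force: 10.0
```

```bash
python3 - <<'E'
from h import *
import cv2
go([.475,-.0842,.06],90)
im=grab_frame("scene");cv2.imwrite("pics/s3.png",im)
x,y,k=298,270,8
c=cv2.resize(im[y:y+70,x:x+90],None,fx=k,fy=k,interpolation=2)
cv2.imwrite("pics/s3c.png",c)
E
```

```text
[ 0.01 -0.01 -0.  ] [ 0.05  0.   -0.01]
```

View pics/s3c.png

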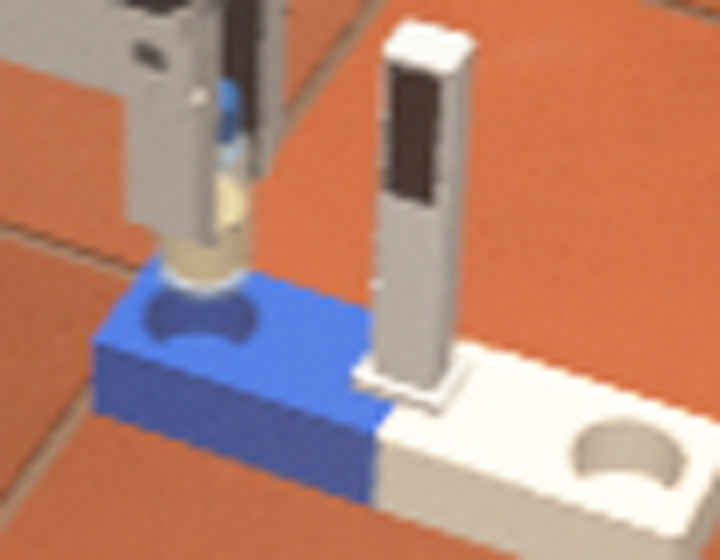

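The vial's base is centred at about column 204 and the pocket mouth at about 202, with rows consistent. I'll lower it while watching the force.

Call:
apply_moves:
  increments:
    - [0,0,1.0,0,0,0,1]
    - [0,0,1.8,0,0,0,1]
    - [0,0,2.2,0,0,0,1]
    - [0,0,2.2,0,0,0,1]
    - [0,0,2.2,0,0,0,1]

```text
clock: 5.35
tcp_pos: [0.4746, -0.0843, 0.0373]
orientation: [-180.0, 0.0, 90.0]
force: [0.3, 0.4, -0.8]
opening: 0.0247
grip_force: 10.0
```

Call:
apply_moves:
  increments:
    - [0,0,0.5,0,0,0,1]
    - [0,0,0.9,0,0,0,1]
    - [0,0,0.9,0,0,0,1]
    - [0,0,0.9,0,0,0,1]

```text
clock: 5.75
tcp_pos: [0.4746, -0.0842, 0.0283]
orientation: [-180.0, 0.0, 90.0]
force: [0.6, -0.7, -0.4]
opening: 0.0245
grip_force: 10.0
```

```bash
python3 - <<'E'
from h import *
import cv2
o=get_obs();print(o["tcp_pos"],o["force"],o["torque"])
im=grab_frame("scene");cv2.imwrite("pics/s4.png",im)
# blue cap pixels and handle cols
h=cv2.cvtColor(im,cv2.COLOR_BGR2HSV)
m=(abs(h[...,0].astype(int)-107)<12)&(h[...,1]>130)&(h[...,2]>90)
for v in range(270,312,2): print(v,np.where(m[v,300:345])[0]+300)
E
```

```text
[ 0.47456722 -0.08419885  0.02830174] [ 0.60567213 -0.67776181 -0.42742086] [-0.04858369  0.04552402  0.03045693]
270 []
272 []
274 []
276 []
278 []
280 []
282 []
284 []
286 []
288 []
290 []
292 []
294 [326]
296 []
298 []
300 []
302 []
304 []
306 [330 331 332 333 334 335 336]
308 [330 331 332 333 334 335 336 337 338 339 340 341 342]
310 [312 313 330 331 332 333 334 335 336 337 338 339 340 341 342 343]
```

Call:
apply_moves:
  increments:
    - [0,0,0.15,0,0,0,1]
    - [0,0,0.15,0,0,0,1]
    - [0,0,0.15,0,0,0,0.6]
    - [0,0,0.15,0,0,0,0.5]
    - [0,0,0.15,0,0,0,0.5]
    - [0,0,0.15,0,0,0,0.5]

```text
clock: 6.4
tcp_pos: [0.4747, -0.0842, 0.0269]
orientation: [180.0, 0.0, 90.0]
force: [-0.2, -0.1, -0.8]
opening: 0.0466
grip_force: 0.0
```

Call:
apply_moves:
  increments:
    - [0,0,-2,0,0,0,0.5]
    - [0,0,-5,0,0,0,0.5]
    - [0,0,-9,0,0,0,0.3]
    - [0,0,-9,0,0,0,0.0]

```text
clock: 6.8
tcp_pos: [0.4768, -0.0846, 0.1208]
orientation: [179.7, -0.0, 90.0]
force: [-0.5, 0.6, -0.6]
opening: 0.0595
grip_force: 0.0
```

```bash
python3 - <<'E'
from h import *
import cv2
go([.6755,-.102,.12],90)
im=grab_frame("scene");cv2.imwrite("pics/s5.png",im)
h=cv2.cvtColor(im,cv2.COLOR_BGR2HSV)
for v in range(278,324,2): print(v,im[v,308:340,0].tolist())
P=np.array([.4755,-.0850,.06]);print(proj("scene",[P,P-[0,0,.01],P-[0,0,.055]]))
E
```

```text
[-1.74 19.87  0.19] [ 0.34 -0.01 -0.01]
278 [73, 74, 73, 73, 88, 111, 127, 136, 142, 144, 143, 135, 124, 112, 85, 70, 68, 72, 70, 70, 71, 66, 69, 74, 73, 71, 72, 71, 70, 67, 86, 90]
280 [71, 70, 69, 71, 72, 69, 70, 71, 69, 72, 86, 97, 114, 108, 84, 73, 70, 73, 68, 74, 71, 73, 72, 73, 71, 71, 74, 67, 76, 88, 91, 77]
282 [73, 73, 72, 70, 72, 71, 72, 68, 71, 69, 73, 73, 72, 70, 71, 74, 71, 71, 72, 69, 74, 73, 73, 67, 73, 71, 70, 85, 97, 85, 71, 69]
284 [71, 74, 74, 71, 68, 72, 72, 73, 74, 71, 72, 72, 75, 71, 73, 72, 69, 75, 71, 74, 74, 73, 70, 72, 63, 77, 93, 92, 77, 71, 70, 69]
286 [73, 73, 73, 70, 72, 73, 73, 75, 71, 73, 72, 71, 75, 72, 72, 72, 71, 75, 72, 75, 72, 74, 72, 65, 83, 99, 88, 73, 70, 69, 72, 70]
288 [72, 73, 73, 72, 69, 73, 70, 74, 75, 71, 71, 74, 71, 70, 71, 72, 68, 70, 71, 75, 70, 69, 78, 91, 92, 77, 72, 69, 70, 70, 72, 73]
290 [72, 73, 73, 72, 70, 73, 71, 71, 70, 70, 72, 72, 72, 73, 75, 74, 71, 73, 72, 73, 71, 85, 100, 91, 74, 71, 70, 70, 71, 69, 72, 70]
292 [76, 73, 73, 76, 72, 74, 74, 72, 75, 71, 73, 74, 76, 77, 89, 96, 90, 76, 71, 75, 93, 93, 82, 73, 71, 73, 72, 73, 
[... 1737 characters left out ...]
41, 138, 141, 141, 142, 153, 186, 218, 225, 226, 227, 226, 226, 226, 225, 226, 228, 226, 226, 227, 226, 227, 226, 227, 225]
318 [73, 119, 140, 140, 140, 139, 140, 141, 141, 142, 139, 143, 142, 140, 140, 142, 139, 142, 153, 188, 220, 225, 225, 224, 226, 226, 226, 228, 226, 225, 226, 227]
320 [99, 122, 139, 139, 141, 143, 142, 140, 142, 140, 140, 142, 142, 142, 141, 140, 141, 140, 139, 142, 141, 144, 143, 141, 153, 188, 219, 225, 225, 227, 225, 227]
322 [82, 65, 67, 75, 105, 131, 139, 138, 141, 141, 141, 142, 143, 143, 140, 142, 141, 143, 140, 139, 142, 142, 141, 144, 144, 141, 143, 140, 142, 143, 155, 188]
[[323.23999674 295.21223124]
 [323.1744411  299.13627926]
 [322.88830042 316.26416962]]
```

Blue vial seated: its cap is at rows 292–298 around column 323, as predicted. Next, the white vial.

Call:
apply_moves:
  increments:
    - [-1.7,19.9,0.2,0,0,0,0]
    - [-1.7,19.9,0.2,0,0,0,0]
    - [-1.7,19.9,0.2,0,0,0,0]
    - [-1.7,19.9,0.2,0,0,0,0]
    - [-1.7,19.9,0.2,0,0,0,0]
    - [-1.7,19.9,0.2,0,0,0,0]
    - [-1.7,19.9,0.2,0,0,0,0]

```text
clock: 7.55
tcp_pos: [0.6724, -0.1013, 0.1141]
orientation: [-179.9, -0.0, 90.0]
force: [-1.1, -0.4, -0.5]
opening: 0.0944
grip_force: 0.0
```

```bash
python3 -c "
from h import *
go([.676,-.1018,.022],90)"
```

```text
[-0.05  0.38  9.21] [-0.09 -0.01 -0.03]
```

Call:
apply_moves:
  increments:
    - [0,0.25,4,0,0,0,0]
    - [0,0.25,7,0,0,0,0]
    - [0,0.25,9.3,0,0,0,0]
    - [0,0.25,9.3,0,0,0,0]
    - [0,0.25,9.3,0,0,0,0]
    - [0,0.25,9.3,0,0,0,0.5]

```text
clock: 8.15
tcp_pos: [0.6768, -0.1013, 0.0238]
orientation: [179.9, 0.0, 90.0]
force: [0.5, -0.4, 0.8]
opening: 0.0891
grip_force: 0.0
```

```bash
python3 -c "
from h import *
go([.676,-.1018,.022],90)"
```

```text
[-0.05 -0.08  0.18] [ 0.13  0.01 -0.  ]
```

Call:
apply_moves:
  increments:
    - [0,-0.1,0.2,0,0,0,0.7]
    - [0,-0.1,0.2,0,0,0,1]
    - [0,-0.1,0.2,0,0,0,1]
    - [0,-0.1,0.2,0,0,0,1]
    - [0,-0.1,0.2,0,0,0,1]
    - [0,-0.1,0.2,0,0,0,1]
    - [0,-0.1,0.2,0,0,0,1]
    - [0,-0.1,0.2,0,0,0,1]
  newtons: 10

```text
clock: 8.95
tcp_pos: [0.6751, -0.1012, 0.0198]
orientation: [-180.0, 0.0, 90.0]
force: [-0.5, 0.4, 0.6]
opening: 0.0253
grip_force: 0.2
```

Call:
apply_moves:
  increments:
    - [0,0,0,0,0,0,1]
    - [0,0,0,0,0,0,1]
    - [0,0,0,0,0,0,1]

```text
clock: 9.25
tcp_pos: [0.6751, -0.1012, 0.0199]
orientation: [-180.0, 0.0, 90.0]
force: [0.5, -0.2, 0.4]
opening: 0.0245
grip_force: 9.9
```

Call:
apply_moves:
  increments:
    - [0,0,-4,0,0,0,1]
    - [0,0,-8,0,0,0,1]
    - [-9.5,10,-8,0,0,0,1]
    - [-9.5,10,-8,0,0,0,1]
    - [-9.5,0,-8,0,0,0,1]
    - [-9.5,-10,-8,0,0,0,1]
    - [-9.5,-20,-8,0,0,0,1]
    - [-9.5,-20,-8,0,0,0,1]

```text
clock: 10.05
tcp_pos: [0.5485, -0.194, 0.0995]
orientation: [-180.0, 0.0, 90.0]
force: [1.3, -1.2, -0.2]
opening: 0.0243
grip_force: 9.9
```

```bash
python3 -c "
from h import *
go([.4752,-.1959,.055],90)"
```

```text
[-0.2  -7.33  4.45] [-0.03  0.01 -0.01]
```

Call:
apply_moves:
  increments:
    - [0,-7,0,0,0,0,1]
    - [0,-7,0,0,0,0,1]
    - [0,-7,0,0,0,0,1]
    - [0,-7,3,0,0,0,1]
    - [0,-7,4,0,0,0,1]
    - [0,-7,4,0,0,0,1]
    - [0,-7,4,0,0,0,1]

```text
clock: 10.75
tcp_pos: [0.4812, -0.1941, 0.0602]
orientation: [-180.0, 0.0, 90.0]
force: [0.8, -0.1, 0.1]
opening: 0.0242
grip_force: 9.9
```

```bash
python3 - <<'E'
from h import *
import cv2
go([.4752,-.1959,.055],90)
E
```

```text
[-0.18 -0.6   0.52] [-0.02  0.02  0.  ]
```

Call:
apply_moves:
  increments:
    - [-0.2,-0.6,0,0,0,0,1]
    - [-0.2,-0.6,0,0,0,0,1]
    - [-0.2,-0.6,0,0,0,0,1]

```text
clock: 11.05
tcp_pos: [0.4749, -0.1959, 0.0604]
orientation: [180.0, 0.0, 90.0]
force: [-0.2, 0.1, -0.6]
opening: 0.0244
grip_force: 9.9
```

```bash
python3 - <<'E'
from h import *
import cv2
go([.4752,-.1959,.055],90)
im=grab_frame("scene");cv2.imwrite("pics/s6.png",im)
x,y,k=330,280,8
cv2.imwrite("pics/s6c.png",cv2.resize(im[y:y+75,x:x+75],None,fx=k,fy=k,interpolation=2))
E
```

```text
[0.   0.03 0.54] [ 0.04  0.01 -0.01]
```

View pics/s6c.png

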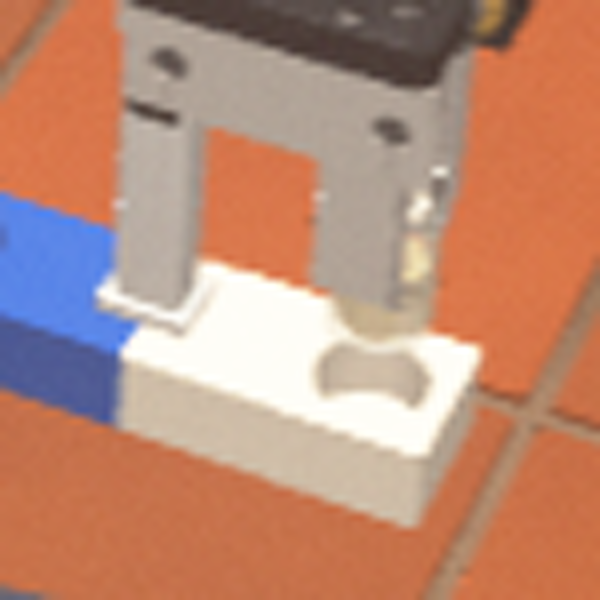

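The vial's base centre is at about column 382 and the pocket's at about 374. Allowing for perspective, the vial is about 0.5–1 mm too far to -y, so I'll shift +y slightly and lower.

Call:
apply_moves:
  increments:
    - [0.06,0,1.2,0,0,0,1]
    - [0.06,0,2,0,0,0,1]
    - [0.06,0,2.4,0,0,0,1]
    - [0.06,0,2.4,0,0,0,1]
    - [0.06,0,2.4,0,0,0,1]

```text
clock: 11.6
tcp_pos: [0.4748, -0.1953, 0.0358]
orientation: [-180.0, 0.0, 90.0]
force: [0.1, 0.2, -1.0]
opening: 0.0243
grip_force: 9.9
```

Call:
apply_moves:
  increments:
    - [0,0,0.5,0,0,0,1]
    - [0,0,0.9,0,0,0,1]
    - [0,0,0.9,0,0,0,1]
    - [0,0,0.9,0,0,0,1]

```text
clock: 12.0
tcp_pos: [0.4747, -0.1952, 0.0268]
orientation: [-180.0, 0.0, 90.0]
force: [0.2, -0.1, 0.3]
opening: 0.0245
grip_force: 9.9
```

Call:
apply_moves:
  increments:
    - [0,0,0,0,0,0,0.6]
    - [0,0,0,0,0,0,0.5]
    - [0,0,0,0,0,0,0.5]
    - [0,0,0,0,0,0,0.5]
    - [0,0,-3,0,0,0,0.5]
    - [0,0,-8,0,0,0,0.5]
    - [0,0,-13,0,0,0,0.3]
    - [0,0,-15,0,0,0,0.3]

```text
clock: 12.8
tcp_pos: [0.4759, -0.196, 0.181]
orientation: [179.7, 0.1, 90.0]
force: [-0.2, -0.5, -1.4]
opening: 0.0593
grip_force: 0.0
```

```bash
python3 - <<'E'
from h import *
import cv2
go([.475,-.1407,.16],90)
im=grab_frame("scene");cv2.imwrite("pics/s7.png",im)
# whole white cap/vial vs. empty-pocket picture; blue cap again vs s5
a=cv2.imread("pics/scene0.png").astype(int)
d=abs(im.astype(int)-a).max(2)>35
print("diff rows/cols near white pocket"); 
for v in range(298,340,2): w=np.where(d[v,362:392])[0]+362; print(v,(w.min(),w.max()) if len(w) else None, end=" ")
P=np.array([.4755,-.1965,.06]);print(proj("scene",[P,P-[0,0,.036]]))
b=cv2.imread("pics/s5.png").astype(int)
dd=abs(im.astype(int)-b).max(2)>35
print("blue change",dd[290:320,308:340].sum(), "carrier block change", d[300:345,308:360].sum())
E
```

```text
[ 5.53 -0.11  2.09] [ 0.26  0.05 -0.03]
diff rows/cols near white pocket
298 None 300 None 302 None 304 None 306 None 308 None 310 (np.int64(374), np.int64(380)) 312 (np.int64(373), np.int64(381)) 314 (np.int64(373), np.int64(381)) 316 (np.int64(372), np.int64(381)) 318 (np.int64(375), np.int64(382)) 320 (np.int64(380), np.int64(382)) 322 (np.int64(381), np.int64(381)) 324 (np.int64(371), np.int64(382)) 326 (np.int64(371), np.int64(381)) 328 (np.int64(373), np.int64(380)) 330 (np.int64(371), np.int64(380)) 332 (np.int64(376), np.int64(377)) 334 None 336 None 338 None [[377.45663252 312.84066756]
 [376.09523764 326.9515786 ]]
blue change 0 carrier block change 172
```

Both vials are seated: the white cap is at rows 310–318, column 377, as predicted. Now the handle.

Call:
apply_moves:
  increments:
    - [5.5,0,0,0,0,-0.5,0.3]
    - [5.5,0,0,0,0,-0.5,0.3]
    - [5.5,0,0,0,0,-0.5,0.3]
    - [5.5,0,3,0,0,-0.5,0.3]
    - [5.5,0,6,0,0,-0.5,0.3]
    - [5.5,0,8.8,0,0,-0.5,0.3]
    - [5.5,0,8.8,0,0,-0.5,0.3]
    - [5.5,0,8.8,0,0,-0.5,0.3]

```text
clock: 13.65
tcp_pos: [0.4746, -0.1413, 0.0892]
orientation: [-179.9, 0.0, 90.4]
force: [0.4, -0.8, 0.5]
opening: 0.0657
grip_force: 0.0
```

```bash
python3 - <<'E'
from h import *
go([.475,-.1407,.088],90.5)
print(get_obs()["opening"])
E
```

```text
[0.06 0.04 0.12] [-0.05  0.04 -0.07]
0.06572247498817287
```

Call:
apply_moves:
  increments:
    - [0,0,0.1,0,0,0,0.6]
    - [0,0,0.1,0,0,0,0.7]
    - [0,0,0.1,0,0,0,0.75]
    - [0,0,0.1,0,0,0,0.8]
    - [0,0,0.1,0,0,0,0.83]
    - [0,0,0.1,0,0,0,0.86]
    - [0,0,0.1,0,0,0,0.9]
    - [0,0,0.1,0,0,0,1]
  newtons: 30

```text
clock: 14.45
tcp_pos: [0.4748, -0.1402, 0.0879]
orientation: [180.0, 0.0, 90.5]
force: [0.1, 0.8, 0.9]
opening: 0.0138
grip_force: 30.0
```

Call:
apply_moves:
  increments:
    - [0,0,0,0,0,0,1]
    - [0,0,0,0,0,0,1]
    - [0,0,0,0,0,0,1]
    - [0,0,0,0,0,0,1]

```text
clock: 14.85
tcp_pos: [0.4748, -0.1402, 0.0879]
orientation: [180.0, 0.0, 90.5]
force: [0.9, 0.2, 2.2]
opening: 0.0138
grip_force: 30.0
```

Call:
apply_moves:
  increments:
    - [0,0,-0.5,0,0,0,1]
    - [0,0,-1.5,0,0,0,1]
    - [0,0,-3.5,0,0,0,1]
    - [0,0,-6,0,0,0,1]
    - [0,0,-9,0,0,0,1]
    - [0,0,-12,0,0,0,1]
    - [0,0,-14.5,0,0,0,1]
    - [0,0,-15.5,0,0,0,1]

```text
clock: 15.65
tcp_pos: [0.4754, -0.1406, 0.2455]
orientation: [179.8, 0.0, 90.5]
force: [-0.7, 0.6, -4.0]
opening: 0.0138
grip_force: 30.0
```

```bash
python3 - <<'E'
from h import *
go([.574,.152,.24],91.1)
E
```

```text
[29.17 10.11  0.58] [ 0.18  0.01 -0.62]
```

Call:
apply_moves:
  increments:
    - [1,0.3,0,0,0,0,1]
    - [4,1.4,0,0,0,0,1]
    - [8,2.8,0,0,0,-0.3,1]
    - [12,4.2,0,0,0,-0.5,1]
    - [16,5.6,0,0,0,-0.6,1]
    - [20,7,0,0,0,-0.6,1]
    - [24,8.4,0,0,0,-0.6,1]
    - [27,9.4,0,0,0,-0.6,1]

```text
clock: 16.45
tcp_pos: [0.5659, 0.1343, 0.2408]
orientation: [-179.9, 0.0, 91.2]
force: [-0.2, -0.2, -4.0]
opening: 0.0137
grip_force: 30.0
```

Call:
apply_moves:
  increments:
    - [1.5,0.5,0,0,0,0,1]
    - [2.2,0.8,1,0,0,0,1]
    - [2.2,0.8,2,0,0,0,1]
    - [2.2,0.8,2.5,0,0,0,1]
    - [2.2,0.8,2.5,0,0,0,1]
    - [2.2,0.8,2.5,0,0,0,1]
    - [2.2,0.8,2.5,0,0,0,1]

```text
clock: 17.15
tcp_pos: [0.5741, 0.1523, 0.2183]
orientation: [180.0, -0.0, 91.1]
force: [-0.1, -0.4, -2.9]
opening: 0.0138
grip_force: 30.0
```

```bash
python3 - <<'E'
from h import *
import cv2
o=get_obs();print(o["tcp_pos"],o["orientation"],o["force"])
go([.5741,.1533,.218],91.1)
im=grab_frame("scene");cv2.imwrite("pics/s8.png",im)
t=o["tcp_pos"]; y=np.radians(1.1);R=np.array([[np.cos(y),-np.sin(y),0],[np.sin(y),np.cos(y),0],[0,0,1]])
C=t+[0,-.0005,-.088]
cn=np.array([[-.02,-.076,0],[-.02,.076,0],[.02,-.076,0],[-.02,-.076,.024],[-.02,.076,.024],[.02,-.076,.024],[-.02,0,.024]])
print(proj("scene",C+cn@R.T).round(1))
E
```

```text
[0.57414736 0.15228204 0.21833805] [ 1.79961801e+02 -1.04532808e-02  9.10637877e+01] [-0.07786491 -0.43429854 -2.89753005]
[ 0.1  -0.    0.03] [ 0.04 -0.01 -0.04]
[[270.6 224. ]
 [209.2 207.4]
 [279.7 214.7]
 [270.  214.1]
 [207.9 197.8]
 [279.3 205. ]
 [238.3 205.8]]
```

```bash
python3 - <<'E'
import cv2,numpy as np
im=cv2.imread("pics/s8.png").astype(int)
print("cols of hue boundary (B-R) rows")
for v in range(200,228,2): print(v,(im[v,202:290,0]-im[v,202:290,2])[::1].tolist()[:10],"mid",(im[v,230:248,0]-im[v,230:248,2]).tolist(),"R end",im[v,262:286,2].tolist())
for u in (216,222,228,250,256,262): print(u,[f"{r}:{im[r,u,0]},{im[r,u,2]}" for r in range(204,228)])
E
```

```text
cols of hue boundary (B-R) rows
200 [-106, -103, -104, -104, -101, -104, -52, 54, 71, 72] mid [139, 143, 140, 140, 141, 139, 93, 9, -23, -14, -13, -17, -18, -19, -17, -16, -16, -14] R end [212, 223, 233, 235, 235, 235, 224, 201, 198, 184, 173, 172, 175, 175, 175, 173, 172, 166, 156, 146, 136, 139, 157, 167]
202 [-106, -103, -105, -103, -104, -104, -103, -17, 70, 69] mid [140, 138, 140, 140, 140, 137, 139, 120, 104, 61, 6, -18, -19, -20, -19, -21, -21, -23] R end [219, 225, 228, 230, 232, 233, 229, 221, 199, 178, 173, 178, 177, 173, 170, 173, 173, 174, 172, 175, 176, 172, 173, 174]
204 [-106, -104, -103, -102, -104, -101, -103, -17, 72, 72] mid [70, 68, 77, 94, 114, 130, 138, 139, 137, 75, -9, -19, -19, -19, -19, -25, -26, -19] R end [212, 217, 221, 223, 225, 224, 221, 218, 210, 206, 227, 248, 252, 252, 249, 239, 221, 193, 174, 172, 176, 173, 175, 175]
206 [-103, -103, -103, -102, -105, -100, -101, -36, 54, 71] mid [69, 72, 68, 69, 69, 67, 68, 69, 42, -15, -38, -36, -27, -22, -19, -20, -19, -19] R end [221, 220, 224, 222, 222, 221, 220, 218, 213, 179, 166, 232, 250, 252, 252, 248, 215
[... 4195 characters left out ...]
252', '206:233,252', '207:233,252', '208:233,252', '209:232,252', '210:199,234', '211:149,181', '212:149,182', '213:150,182', '214:149,183', '215:150,184', '216:150,183', '217:148,180', '218:148,180', '219:147,181', '220:141,172', '221:140,170', '222:139,169', '223:140,170', '224:140,171', '225:139,170', '226:140,170', '227:141,171']
262 ['204:176,212', '205:158,213', '206:160,221', '207:148,206', '208:130,175', '209:130,171', '210:185,228', '211:225,249', '212:163,199', '213:149,183', '214:149,183', '215:146,180', '216:151,183', '217:150,183', '218:146,181', '219:147,180', '220:151,184', '221:148,180', '222:142,170', '223:138,169', '224:139,170', '225:142,172', '226:141,171', '227:142,172']
```

```bash
python3 - <<'E'
from h import *
C=np.array([.57415,.15178,.1303])
q=proj("scene",C)
print(at("scene",q+[.2,-.7],.1303)[0],at("scene",q+[.2,-.4],.1303)[0])
E
```

```text
[0.5767683  0.15294293 0.1303    ] [0.57572761 0.15227953 0.1303    ]
```

Scene-frame comparison puts the carrier within about 0.5 mm in x and 1–1.5 mm short in y. I'll shift +1 mm in y and enter slowly.

Call:
apply_moves:
  increments:
    - [0.1,0,0.3,0,0,0,1]
    - [0.1,0,0.8,0,0,0,1]
    - [0.1,0,1.3,0,0,0,1]
    - [0.1,0,1.7,0,0,0,1]
    - [0.1,0,2.0,0,0,0,1]
    - [0.1,0,2.3,0,0,0,1]
    - [0.1,0,2.5,0,0,0,1]
    - [0.1,0,2.5,0,0,0,1]

```text
clock: 18.0
tcp_pos: [0.5739, 0.1538, 0.1926]
orientation: [-180.0, 0.0, 91.1]
force: [-0.4, 0.5, -3.5]
opening: 0.0137
grip_force: 30.0
```

Call:
apply_moves:
  increments:
    - [0,0,0.2,0,0,0,1]
    - [0,0,0.4,0,0,0,1]
    - [0,0,0.6,0,0,0,1]
    - [0,0,0.6,0,0,0,1]
    - [0,0,0.6,0,0,0,1]

```text
clock: 18.5
tcp_pos: [0.5739, 0.1537, 0.1868]
orientation: [-180.0, 0.0, 91.1]
force: [0.1, -1.0, -3.8]
opening: 0.0134
grip_force: 30.0
```

```bash
python3 - <<'E'
from h import *
o=get_obs();print(o["tcp_pos"],o["orientation"],o["force"],o["torque"])
E
```

```text
[0.57394867 0.1537416  0.1868297 ] [-1.79996210e+02  7.59962047e-03  9.11025191e+01] [ 0.09777543 -0.98638299 -3.78140738] [-0.09203247  0.05284699 -0.0045844 ]
```

Clean entry with no contact force. I'll keep lowering.

Call:
apply_moves:
  increments:
    - [0,0,0.5,0,0,0,1]
    - [0,0,1.2,0,0,0,1]
    - [0,0,2.0,0,0,0,1]
    - [0,0,2.8,0,0,0,1]
    - [0,0,3.5,0,0,0,1]
    - [0,0,3.9,0,0,0,1]
    - [0,0,4.0,0,0,0,1]
    - [0,0,4.0,0,0,0,1]

```text
clock: 19.3
tcp_pos: [0.574, 0.1538, 0.1468]
orientation: [-180.0, 0.0, 91.1]
force: [-1.2, -0.3, -4.2]
opening: 0.0137
grip_force: 30.0
```

Call:
apply_moves:
  increments:
    - [0,0,0.5,0,0,0,1]
    - [0,0,1.1,0,0,0,1]
    - [0,0,1.8,0,0,0,1]
    - [0,0,2.4,0,0,0,1]
    - [0,0,2.7,0,0,0,1]
    - [0,0,2.7,0,0,0,1]
    - [0,0,2.7,0,0,0,1]
    - [0,0,2.7,0,0,0,1]

```text
clock: 20.1
tcp_pos: [0.5741, 0.1538, 0.1201]
orientation: [180.0, -0.0, 91.1]
force: [0.5, -0.7, -3.8]
opening: 0.0138
grip_force: 30.0
```

Call:
apply_moves:
  increments:
    - [0,0,0,0,0,0,1]
    - [0,0,0,0,0,0,1]
    - [0,0,0,0,0,0,1]
    - [0,0,0,0,0,0,1]
    - [0,0,0,0,0,0,1]

```text
clock: 20.6
tcp_pos: [0.574, 0.1538, 0.1199]
orientation: [180.0, 0.0, 91.1]
force: [0.3, 1.3, -3.3]
opening: 0.0142
grip_force: 30.0
```

```bash
python3 - <<'E'
from h import *
import cv2
o=get_obs();print(o["tcp_pos"],o["orientation"],o["force"],o["torque"],abs(o["dq"]).max())
im=grab_frame("scene");cv2.imwrite("pics/s9.png",im)
C=np.array([o["tcp_pos"][0],o["tcp_pos"][1]-.0005,o["tcp_pos"][2]-.088])
P=proj("scene",[C+[0,.056,.06],C+[0,-.056,.06],C+[-.02,0,.012]]);print(P.round(1))
for p in P:
    u,v=p.round().astype(int);print(im[v-6:v+8:2,u-6:u+7:2,0]-im[v-6:v+8:2,u-6:u+7:2,2].astype(int))
E
```

```text
[0.57396751 0.1537679  0.11989976] [1.79997656e+02 3.56967512e-03 9.11041892e+01] [ 0.33945694  1.26920078 -3.30639477] [-0.07079424  0.05334482 -0.05228309] 0.15246618896557249
[[223.4 219.7]
 [266.9 232.3]
 [241.5 248.4]]
[[-26 -26 -24 -32 -31 -31 -29]
 [-27 -26 -25 -30 -30 -30 -30]
 [-23 -27   6  93  86 -11 -30]
 [-11 -12 -10  33  80  37 -30]
 [-10 -11 -10 -11 -10  -8 -14]
 [-11  -9 -12 -11  -9 -10  -6]
 [-23 -14 -13 -14 -12 -11 -10]]
[[-30 -30 -32 -30 -31 -32 -32]
 [-29 -31 -30 -30 -30 -29 -30]
 [-28 -30 -34 -26 -29 -30 -29]
 [-10 -10 -12 -28 -22 -35 -14]
 [ -9 -11 -10  -8 -10 -12 -11]
 [-10 -10 -10  -9 -18 -23 -14]
 [-18 -14 -14 -10 -14 -12 -11]]
[[ 12  24  27  29 -18 -35 -34]
 [  7   6   7 -10 -35 -36 -38]
 [  8   7   7  -2 -31 -33 -31]
 [  8   6   7   3 -32 -31 -31]
 [  1   4   7   7 -32 -32 -31]
 [-24 -21 -18  -8 -31 -31 -31]
 [-22 -22 -21 -25 -21 -21 -22]]
```

The wrist carries the full weight, 3.3–3.8 N for 0.35 kg, so the carrier hangs free. The blue cap appears in place below the lid. Handing in.

```bash
python3 -c "
from plant import *
print(close_job())"
```

```text
the job is handed in; nothing more can be done
None
```

I handed the job in at about 20.7 s with both vials in their own-colour pockets and the carrier held by its handle in the slot, underside about 78 mm below the lid top and the wrist reading only its weight; the judge returned no verdict.

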